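# Load and clamp brake pads in the dressing jig

## Task

Get the brake pads ready for dressing: first back the jig's jaw right off by turning its ratchet lever anticlockwise, then lay every pad that is on the bench friction side up in the jig's channel, ears towards fence and jaw, in one row butted flush against the end stop and each other. Then clamp the row by turning the lever clockwise until it comes up solid, each time lifting it off its serrations to swing it round for a new stroke, and leave it dropped home on its serrations. Do not disturb the grease tin, sanding block and wire brush.

Things in the scene. Friction and masses are not known exactly. Their poses are not given: they have to be found in the camera images.
- jig: fixed jig; place and yaw vary. Origin: underside of base, mid channel; x away from the robot, z up. Base x -170..85, y -145..140 mm, its top (channel floor) 12 mm up. Fence bar along y: inner face x = 65, top 24 mm up. End stop bar: inner face y = 115, top 26 mm up; the -y end is open. Pads lie with their long axis along jig x; butted up, their centres are at y = 88, 34, -20, -74 mm
- row_start (a point): foot of the end stop's inner face, mid channel (jig x 0, y 115, z 12 mm); the row starts here and grows towards the jig's -y
- jaw: steel jaw with rubber face opposite the fence, 215 mm long (jig y -105..110), top 26 mm up. Slides to the fence 4.5 mm per rad of spindle: channel 130 mm wide at 0, 116 mm (touching pads) at 3.1; then the rubber gives, 8 N per mm. Pushes off-centre pads to the fence; cannot be moved by hand. Origin: the jig's origin at spindle 0, moves with the jaw
- spindle (a joint): clamping spindle, rad, clockwise from above positive: 0 jaw open, 3.1 rubber touches the pads, clamped from 3.4, solid stops at 0 and 3.8; starts at 1.8 to 2.8. Stays where left (0.35 Nm friction, about 4 N at the lever's grip); turns either way only with the lever while that is down on the 16 serrations (0.05 rad of play)
- spindle_axis (a point): point on the vertical axis of spindle and lever, at the height of the lever's grip (86 mm above the bench), at jig x -128, y 0. Below it the spindle housing, jig x -165..-99, y -36..36, top 40 mm up, and round the hub a dust guard of 30 mm radius, top 75 mm up, open only where the lever swings
- swing (a joint): where the lever points, rad, clockwise from above positive: at 0 (fully back) it points along 268 deg in the jig frame, counter-clockwise from jig x (nearly -y); at 1.5 (fully forward) along 182 deg (nearly -x, to the robot). The guard stops it at 0 and 1.5, so opening or clamping takes two to four strokes
- lift (a joint): height of the lever above home, m, 0 to 0.014; spring and weight hold it down with about 5 N. At 0 it is home on the serrations, above 0.0075 clear of them and free to swing. Let down on top of a serration it stays about 6 mm up until swung by up to 0.4 rad either way, then drops home if not held up
- lever_grip (a point): middle of the level grip bar of the black lever: 54 mm long, 16 wide, 16 high, its middle 85 mm from the spindle axis and 86 mm above the bench with the lever down, over 35 mm of free space beneath; pinch it from above across its width
- pad1: car brake pad, 16 mm thick, 0.34 kg: dark steel backing plate 96 (own x) x 54 x 6 mm, a 24 mm wide ear at each short side (116 mm overall), grey-brown friction block 88 x 54 x 10 mm on top. Its plain long sides (54 mm apart along own y) are gripped and butted; either way round will do. Origin: centre of underside. Starts on the bench left or right of the jig; may be absent
- pad2: another brake pad just like pad1. May be absent
- pad3: another brake pad just like pad1. May be absent
- pad4: another brake pad just like pad1. May be absent
- grease_tin: bystander: round grease tin, 76 mm diameter, 70 mm tall, origin under its centre
- sanding_block: bystander: cork and wood sanding block, 70 x 125 x 40 mm, origin under its centre
- wire_brush: bystander: hand brush with a wooden handle, about 200 mm long, lying on the bench

How it is judged:
By the outcome, as a careful person would: the job done as asked, in the order asked, and still so for the second after the job is handed in, with the robot touching nothing.
Of pad1, pad2, pad3, pad4 only 2 to 4 are there at a start; the rules pass over those that are not, and their reading is None.
At some moment in a run one of pad1, pad2, pad3, pad4 may be knocked a few centimetres aside while the robot is not near it.
Once in a run the grip may slacken for a moment while it holds something.
It also fails if it takes over 210 s, if anything falls off the work surface, if the arm or the gripper's body presses on something with over 40 N, if the wrist force passes 120 N, or if a joint passes its speed limit or range.

## Robot

A 6-joint arm with a two-finger parallel gripper is mounted at the origin on the work surface. World frame = base frame: x ahead of the robot, y to its left, z up, the work surface at z = 0. Lengths are in m, angles in degrees, forces in N, time in s.
With the tool pointing down it reaches from about 0.325 to 0.775 m from the base axis. Payload 5.5 kg.
Tool frame: the origin (TCP) lies at the centre of the arm's flange, where the gripper is bolted on; the fingertips stand 182 mm ahead of it and the grasp point (between the pads) lies 163 mm ahead of it; z points along the fingers, y is the line along which they close (so a half turn about z gives the same grasp; the last joint's range is limited). The gripper opens to 88 mm and grips with 3 to 60 N. Pads are 20 mm wide; open, the fingers measure 115 mm over their backs; the gripper's body (75 mm by 178 mm) begins 61 mm behind the grasp point.
Start: joints at [-69.024, 5.22, 70.514, -0, 104.267, -3.249], TCP at [0.246, -0.547, 0.405] pointing down, gripper open.
Joint ranges: [-164.24, 164.24], [-49.07, 125.15], [9.68, 141.18], [-86.29, 266.29], [3.28, 154.24], [-151.56, 151.56]. Speed limits (degrees/s): [147.25, 147.25, 172.46, 180, 180, 180].

## Interface

Orientations are given as [roll, pitch, yaw] about the fixed x, y, z axes, in that order (R = Rz(yaw) Ry(pitch) Rx(roll)).
In Python, from station import r gives the robot as it stands. The module is installed in compiled form; this text tells all that it offers. Calls block until the motion is done:
- r.reach(position, orientation): joint-space move of the TCP to a pose.
- r.servo_line(position, rotation=None, speed=0.15): straight line of the TCP; rotation=None keeps the orientation; speed is the mean speed in m/s.
- r.move_joints(angles): joint-space move.
- r.let_go() and r.grab(squeeze=None): open the fingers fully, or close them until they stop; squeeze is the grip in N (None keeps the last).
- r.wait(seconds).
- r.inverse_kinematics(position, orientation): joint angles nearest the present ones, or None.
- r.sense(): the state.
- r.snapshot(name): name is "side" or "top" or "wrist"; returns a dict with "frame" (400x640x3 uint8, red, green, blue), "fx", "fy", "cx", "cy" (pixels), "R" (3x3) and "t" (3): a world point X has camera coordinates R X + t. Camera axes: x right, y down, z forward; pixel columns grow to the right and rows downward; lengths in m; the calibration is good to about 2 mm. The wrist camera is an equidistant fisheye: a pixel r from the principal point sees the ray r / f radians off the axis. A picture is of the moment at which its call begins. There is no depth.
A pose or a line that the arm cannot do raises r.IKError and nothing moves.
- r.hand_in(): hands the job in; it is judged then, once.
The state is a dict: "clock": time; "joints": joint angles; "joint_vel": joint speeds; "joint_torque": joint torques, N m; "tcp_pos": TCP position; "orientation": TCP orientation; "contact_force": force on the tool from outside, world axes, zero at the start; "torque": the same for the moment, N m; "opening": finger opening in m; "gripper_force": force on a finger pad.
Only numpy, scipy, OpenCV 4.12 (cv2) and the standard library are available. Lean on these libraries where they do the work, as an engineer would, in place of code of your own. Each camera call takes 0.05 s, during which the arm holds its last target. There are 200 camera calls.

## Working session

There is one attempt and no reset: what is moved stays moved. The work goes in short steps, each a Python script; the robot and the scene stay as the last script left them, time stands still between calls to the robot, and variables do not carry over. Pictures are saved under pics/ and viewed, at most 14 in all, crops included, and the job is handed in when it is done.

```bash
mkdir -p pics
python3 - <<'E'
from station import r
import cv2,numpy as np
for n in("top","side"):
    s=r.snapshot(n); cv2.imwrite(f"pics/{n}0.png",s["frame"][:,:,::-1])
    print(n,s["fx"],s["fy"],s["cx"],s["cy"],np.round(s["R"],3).tolist(),np.round(s["t"],3).tolist())
s=r.sense();print(s["clock"],s["tcp_pos"],s["orientation"],s["opening"],s["contact_force"])
E
```

```text
top 499.54485950493955 499.54485950493955 320.5017208462895 209.50304166542952 [[-0.022, -1.0, -0.01], [-0.996, 0.022, -0.088], [0.088, 0.008, -0.996]] [0.012, 0.568, 1.383]
side 451.2680910834979 451.2680910834979 321.0922775009888 199.88831194455537 [[-0.799, -0.601, -0.002], [-0.448, 0.597, -0.665], [0.401, -0.531, -0.746]] [0.445, 0.323, 1.043]
0.1 [ 0.24621331 -0.54722143  0.40361313] [-1.79899039e+02 -5.43709240e-03  2.42249208e+01] 0.08784833937513246 [ 0.04094167 -0.41579624  0.14053781]
```

View pics/top0.png

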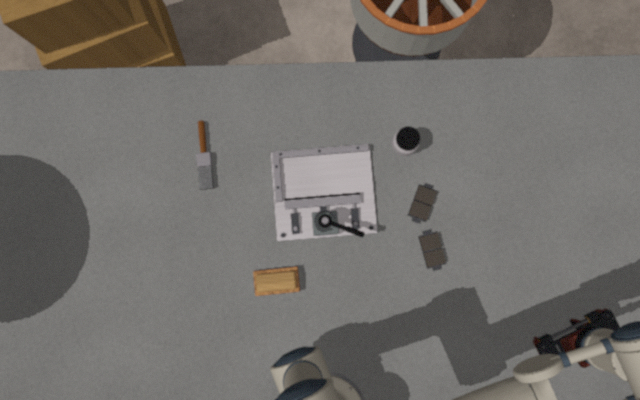

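View pics/side0.png

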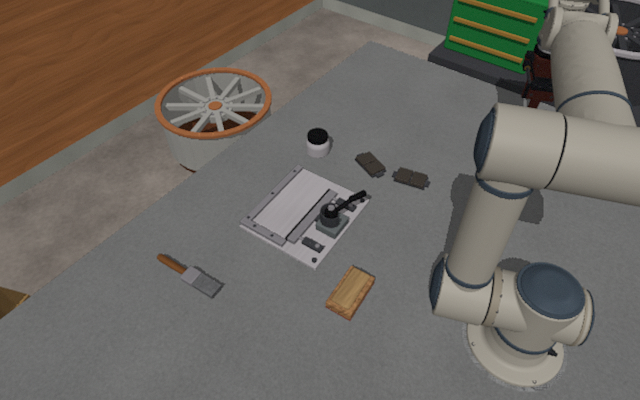

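```bash
cat > h.py <<'E'
from station import r
import cv2,numpy as np
def snap(n,f):
    s=r.snapshot(n); cv2.imwrite(f"pics/{f}.png",s["frame"][:,:,::-1]); np.save(f"pics/{f}.npy",{k:s[k] for k in("fx","fy","cx","cy","R","t")},allow_pickle=True)
    return s
def load(f): return np.load(f"pics/{f}.npy",allow_pickle=True).item()
def p2w(s,u,v,z,fish=False):
    a=np.array([(u-s["cx"])/s["fx"],(v-s["cy"])/s["fy"]])
    if fish:
        th=np.hypot(*a); d=np.array([*(a/max(th,1e-9)*np.sin(th)),np.cos(th)])
    else: d=np.array([*a,1.])
    R=np.array(s["R"]);t=np.array(s["t"]); c=-R.T@t; d=R.T@d
    return c+d*(z-c[2])/d[2]
def w2p(s,X,fish=False):
    c=np.array(s["R"])@np.array(X)+np.array(s["t"])
    if fish:
        rr=np.hypot(c[0],c[1]); th=np.arctan2(rr,c[2]); return s["cx"]+s["fx"]*th*c[0]/rr, s["cy"]+s["fy"]*th*c[1]/rr
    return s["cx"]+s["fx"]*c[0]/c[2], s["cy"]+s["fy"]*c[1]/c[2]
def crop(f,x0,y0,x1,y1,k,o):
    im=cv2.imread(f"pics/{f}.png")[y0:y1,x0:x1]; cv2.imwrite(f"pics/{o}.png",cv2.resize(im,None,fx=k,fy=k,interpolation=cv2.INTER_CUBIC))
E
python3 - <<'E'
from h import *
s=snap("top","top1"); snap("wrist","w1")
crop("top1",260,110,460,290,4,"c1")
for u,v,z in((271,153,.012),(370,145,.012),(376,235,.012),(277,240,.012),(423,202,.016),(432,250,.016),(407,138,.07),(276,281,.04),(204,170,.02),(324,220,.086),(360,234,.086)): print(u,v,p2w(s,u,v,z).round(3))
w=load("w1"); print(w["fx"],w["cx"],w["cy"])
E
```

```text
271 153 [0.736 0.139 0.012]
370 145 [ 0.752 -0.146  0.012]
376 235 [ 0.494 -0.155  0.012]
277 240 [0.486 0.125 0.012]
423 202 [ 0.584 -0.291  0.016]
432 250 [ 0.448 -0.311  0.016]
407 138 [ 0.757 -0.243  0.07 ]
276 281 [0.372 0.127 0.04 ]
204 170 [0.689 0.33  0.02 ]
324 220 [ 0.534 -0.009  0.086]
360 234 [ 0.495 -0.105  0.086]
309.70691628693146 314.9170330634404 200.10271043042496
```

View pics/c1.png

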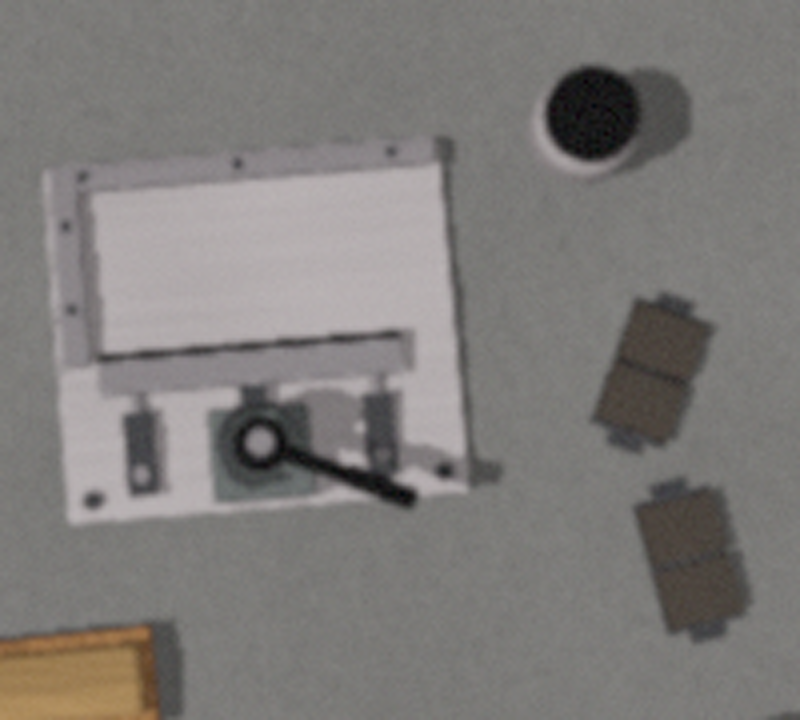

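Run:
```python
from h import *
r.reach([0.50,-0.14,0.40],[180,0,90])
s=snap("wrist","w2"); t=snap("top","top2"); q=r.sense(); print(q["clock"],q["tcp_pos"],q["joints"],np.array(q["contact_force"]).round(2))
print(s["fx"],s["cx"],s["cy"],np.round(s["R"],3).tolist(),(-np.array(s["R"]).T@s["t"]).round(3))
o=cv2.imread("pics/w2.png"); cv2.imwrite("pics/w2b.png",cv2.resize(o,(800,500),interpolation=cv2.INTER_CUBIC))
```

```text
2.05 [ 0.49987789 -0.14090919  0.39991779] [-1.94924343e+01 -7.26699766e+00  8.33315536e+01 -1.15037769e-02
  1.03942416e+02 -1.93935673e+01] [ 1.02 -0.69  0.65]
309.70691628693146 314.9170330634404 200.10271043042496 [[1.0, -0.003, 0.001], [-0.003, -0.962, 0.272], [-0.0, -0.272, -0.962]] [ 0.5   -0.066  0.38 ]
```

View pics/w2b.png

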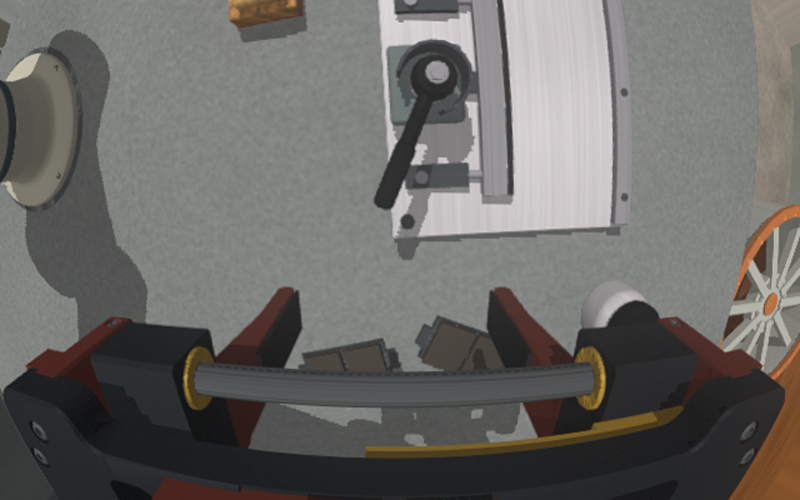

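View pics/top2.png

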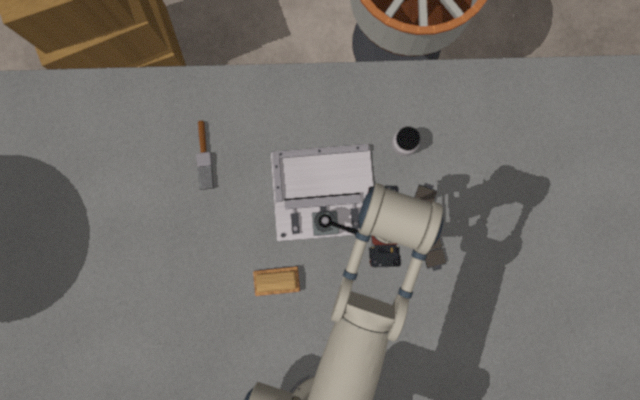

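Run:
```python
from h import *
r.reach([0.33,-0.29,0.40],[180,0,0]); snap("wrist","w3")
r.reach([0.60,-0.23,0.34],[180,0,90]); snap("wrist","w4"); print(r.sense()["clock"])
crop("w4",100,0,500,300,2,"w4c"); crop("w3",160,40,480,280,2.5,"w3c")
```

```text
4.2833
```

View pics/w4c.png

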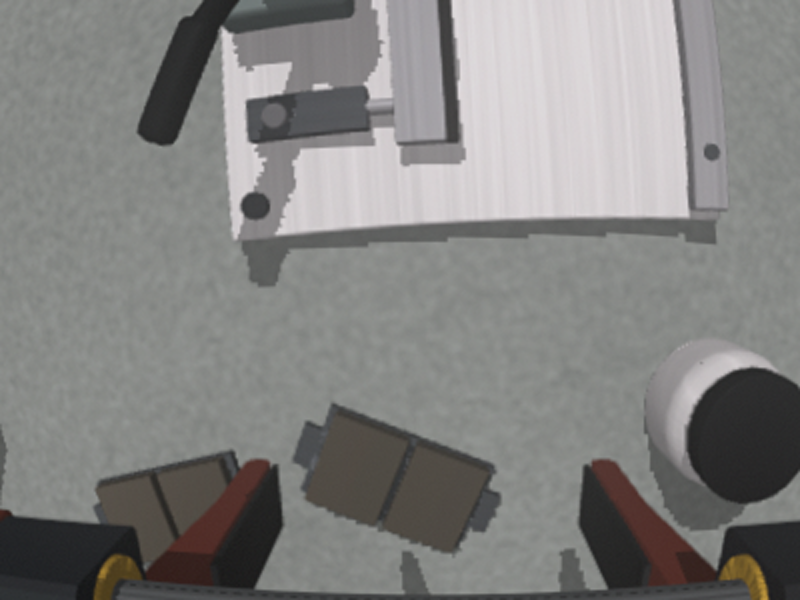

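View pics/w3c.png

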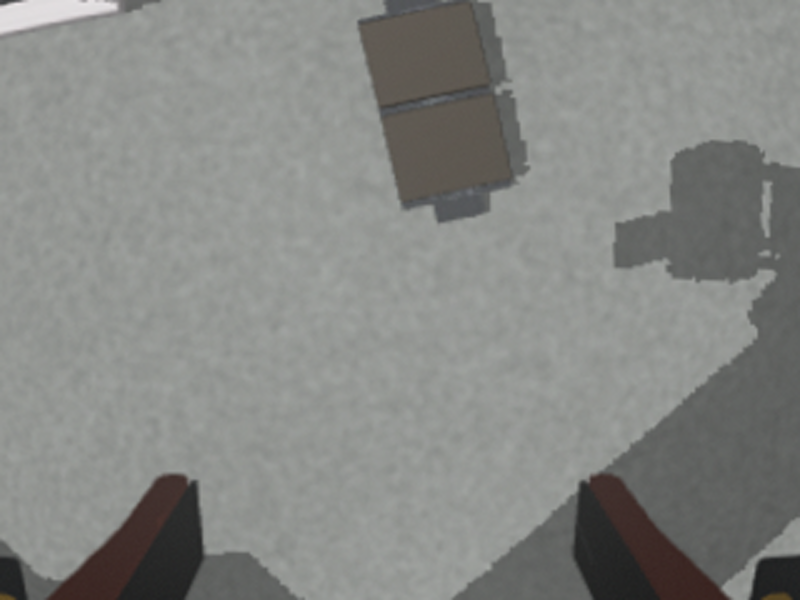

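```bash
cat >> h.py <<'E'
def jig2w(J,p): 
    c,s=np.cos(J[2]),np.sin(J[2]); return np.array([J[0]+c*p[0]-s*p[1],J[1]+s*p[0]+c*p[1],p[2]])
def fitobj(obs,x0):
    from scipy.optimize import least_squares
    def f(J): return np.concatenate([(np.array(w2p(s,jig2w(J,p),fi))-uv)*wt for s,fi,uv,p,wt in obs])
    return least_squares(f,x0,loss="soft_l1"), f
E
python3 - <<'E'
from h import *
t,w2,w4,w3=load("top1"),load("w2"),load("w4"),load("w3")
T=lambda u,v:np.array([u/4+260,v/4+110]); W2=lambda u,v:np.array([u/1.25,v/1.25]); W4=lambda u,v:np.array([u/2+100,v/2]); W3=lambda u,v:np.array([u/2.5+160,v/2.5+40])
ob=[(t,0,T(68,523),(-.17,.14,.012),2),(t,0,T(468,490),(-.17,-.145,.012),2),(t,0,T(43,172),(.085,.14,.012),2),
(w4,1,W4(235,240),(-.17,-.145,.012),1),(w4,1,W4(690,213),(.065,-.145,.024),1),(w4,1,W4(727,209),(.085,-.145,.024),1),
(w2,1,W2(396,239),(-.17,-.145,.012),1)]
q,f=fitobj(ob,[.659,-.004,.055]); J=q.x; print("J",J.round(4),np.degrees(J[2])); print(q.fun.reshape(-1,2).round(1))
np.save("J.npy",J)
print("axis",jig2w(J,(-.128,0,.086)))
# lever: hub & grip end (112mm from axis)
ax=jig2w(J,(-.128,0,.086))
for s,uv,fi in((w4,W4(157,138),1),(w2,W2(384,203),1),(t,T(408,500),0)):
    for z in(.086,.092): p=p2w(s,*uv,z,fi); d=p-ax; print("tip",p.round(4),np.hypot(d[0],d[1]).round(4),"swing",np.radians(268)-(np.arctan2(d[1],d[0])-J[2])%(2*np.pi))
# pads: friction block corners at z .016, local (+-.044,+-.027)
c=[(.044,-.027,.016),(.044,.027,.016),(-.044,.027,.016),(-.044,-.027,.016)]
A=[(w4,1,W4(*uv),p,1) for uv,p in zip([(495,467),(452,552),(306,496),(333,406)],[c[1],c[0],c[3],c[2]])]
# view yaw 90: image right=+x world, image down=-y
q,_=fitobj(A,[.584,-.291,-.4]); print("A",q.x.round(4),np.degrees(q.x[2]),q.fun.reshape(-1,2).round(1).tolist())
B=[(w3,1,W3(*uv),p,1) for uv,p in zip([(360,21),(470,2),(513,182),(402,207)],[c[1],c[0],c[3],c[2]])]
q,_=fitobj(B,[.448,-.311,.15]); print("B",q.x.round(4),np.degrees(q.x[2]),q.fun.reshape(-1,2).round(1).tolist())
E
```

```text
J [ 0.6602 -0.0019  0.0674] 3.864546996032903
[[-0.9  1.6]
 [-0.3  0.1]
 [-2.8  0.3]
 [-0.3  0.6]
 [ 4.2  0.6]
 [ 2.8  3. ]
 [-1.3 -0.7]]
axis [ 0.53250366 -0.01049466  0.086     ]
tip [ 0.4917 -0.1131  0.086 ] 0.1105 swing 0.41102548159614294
tip [ 0.4945 -0.1142  0.092 ] 0.1105 swing 0.384196533080468
tip [ 0.4923 -0.1117  0.086 ] 0.1089 swing 0.41090766802458667
tip [ 0.4924 -0.1107  0.092 ] 0.1079 swing 0.41279692472665097
tip [ 0.4918 -0.1104  0.086 ] 0.1079 swing 0.4195184003103547
tip [ 0.4916 -0.11    0.092 ] 0.1076 swing 0.4229207400465089
A [ 0.5819 -0.2868 -0.3872] -22.183613214585012 [[-1.2, 0.2], [0.6, -1.1], [-0.8, -0.3], [1.7, 0.9]]
B [ 0.445  -0.3124  0.2246] 12.870472824901059 [[-0.5, 1.7], [0.9, 0.1], [0.2, -0.3], [-0.4, -0.8]]
```

Run:
```python
from h import *
r.reach([0.60,-0.15,0.44],[180,0,90]); r.wait(.3); snap("wrist","w5"); print(r.sense()["clock"])
crop("w5",160,0,480,240,2.5,"w5c")
```

```text
5.2083
```

View pics/w5c.png

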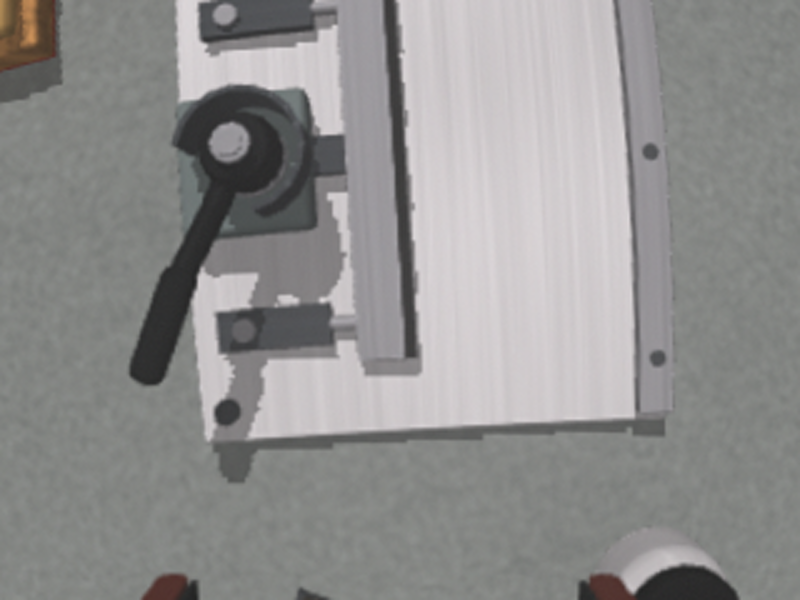

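Run:
```python
from h import *
from scipy.optimize import least_squares
t,w2,w4,w5=load("top1"),load("w2"),load("w4"),load("w5")
T=lambda u,v:(u/4+260,v/4+110); W4=lambda u,v:(u/2+100,v/2); W5=lambda u,v:(u/2.5+160,v/2.5)
N=None
L=[(t,0,T(68,523),-170,140,12),(t,0,T(468,490),-170,-145,12),(t,0,T(43,172),85,140,12),
(w5,1,W5(206,440),-170,-145,12),(w5,1,W5(178,70),-170,N,12),(w5,1,W5(193,330),-170,N,12),(w5,1,W5(638,414),65,N,24),(w5,1,W5(627,160),65,N,24),(w5,1,W5(616,30),65,N,24),
(w5,1,W5(672,411),85,N,24),(w5,1,W5(666,160),85,N,24),(w5,1,W5(430,433),N,-145,12),(w5,1,W5(330,437),N,-145,12),(w5,1,W5(188,238),-165,-36,40),(w5,1,W5(316,228),-99,-36,40),(w4,1,W4(235,240),-170,-145,12),(w4,1,W4(690,213),65,N,24),(w4,1,W4(450,226),N,-145,12),
(t,0,T(92,195),N,115,26),(t,0,T(440,168),65,N,12),(t,0,T(102,193),65,N,12)]
P=[p2w(s,*uv,z/1000,fi) for s,fi,uv,_,_,z in L]
def f(J,full=False):
    o=[]
    for p,l in zip(P,L):
        d=p[:2]-J[:2]; c,s=np.cos(J[2]),np.sin(J[2]); j=1000*np.array([c*d[0]+s*d[1],-s*d[0]+c*d[1]])
        e=[j[i]-l[3+i] if l[3+i] is not None else 0 for i in(0,1)]; o.append(e)
    o=np.array(o); return o if full else o.ravel()
q=least_squares(f,[.66,-.002,.06],loss="soft_l1",f_scale=1,x_scale=[.01,.01,.01]); print(q.x.round(4),np.degrees(q.x[2])); print(f(q.x,1).round(1).tolist())
np.save("J.npy",q.x); ax=jig2w(q.x,(-.128,0,.086)); print(ax)
for uv in((150,378),(178,268)):
    p=p2w(w5,*W5(*uv),.09,1); d=p-ax; print("tip",p,np.hypot(d[0],d[1]),"swing",np.radians(268)-(np.arctan2(d[1],d[0])-q.x[2])%(2*np.pi))
```

```text
[ 0.6602 -0.0051  0.0534] 3.057217985158591
[[0.5, -0.6], [2.4, 0.3], [-1.7, 0.4], [1.8, 2.5], [0.7, 0.0], [0.5, 0.0], [-0.2, 0.0], [-2.7, 0.0], [-3.0, 0.0], [-0.6, 0.0], [-0.9, 0.0], [0.0, -1.0], [0.0, -0.2], [3.8, 0.9], [1.4, -0.3], [2.6, 1.4], [-2.6, 0.0], [0.0, -0.4], [0.0, -9.6], [-0.7, 0.0], [-0.2, 0.0]]
[ 0.53236876 -0.0119053   0.086     ]
tip [ 0.4947415  -0.11272544  0.09      ] 0.10761278553692172 swing 0.37565393630146016
tip [ 0.50939942 -0.0651851   0.09      ] 0.0580200595908958 swing 0.42548465126260204
```

```bash
cat > lev.py <<'E'
from h import *
J=np.load("J.npy"); AX=jig2w(J,(-.128,0,.086)); G=.163; PITCH=2*np.pi/16
def pose(s,lift=0,rad=.085):
    a=J[2]+np.radians(268)-s; p=AX+rad*np.array([np.cos(a),np.sin(a),0]); 
    return [p[0],p[1],.086+lift+G],[180,0,np.degrees(a)-180]
def tang(s,f):  # force on tool along clockwise (increasing swing) direction; radial
    a=J[2]+np.radians(268)-s; return np.array([f[0]*np.sin(a)-f[1]*np.cos(a), f[0]*np.cos(a)+f[1]*np.sin(a), f[2]])
def F(s): return tang(s,np.array(r.sense()["contact_force"]))
def sweep(s0,s1,lift=0,step=.08,lim=None,speed=.08,base=0,verb=True):
    n=max(1,int(np.ceil(abs(s1-s0)/step))); out=[]
    for s in np.linspace(s0,s1,n+1)[1:]:
        r.servo_line(*pose(s,lift),speed=speed); f=F(s); out.append((round(s,2),*f.round(0)))
        if lim and abs(f[0]-base)>lim: break
    if verb: print(r.sense()["clock"]," ".join(f"{o[0]}:{o[1]:.0f}/{o[2]:.0f}/{o[3]:.0f}" for o in out))
    return s
E
python3 - <<'E'
from lev import *
s=.40
p,o=pose(s,.09); r.reach(p,o)
r.servo_line(*pose(s),speed=.12); r.wait(.2); print("b",F(s),r.sense()["clock"])
r.grab(20); r.wait(.2); q=r.sense(); print("g",F(s),q["opening"],q["gripper_force"])
s=sweep(s,.03,lim=18,step=.06); r.wait(.2); print(F(s))
E
```

```text
b [0.47298296 0.09451318 0.14570877] 6.9667
g [ 0.17914976 -0.1452202  -0.93937287] 0.015719607382007443 19.99534696340561
10.0167 0.35:2/0/1 0.29:4/0/1 0.24:3/1/1 0.19:4/-0/1 0.14:5/-0/1 0.08:4/-2/1 0.03:4/-1/0
[ 4.36619596 -0.90611497  0.73061473]
```

```bash
cat >> lev.py <<'E'
def reset(s0,s1):
    r.servo_line(*pose(s0,.011),speed=.05); f0=F(s0)
    s=sweep(s0,s1,lift=.011,step=.2,lim=12,speed=.15)
    r.servo_line(*pose(s1,0),speed=.04); r.wait(.15); print("lift Fz",f0[2].round(1),"down",F(s1).round(1),r.sense()["opening"])
E
python3 - <<'E'
from lev import *
s=.03
reset(s,s+3*PITCH); s+=3*PITCH
e=sweep(s,.03,lim=15,step=.08); r.wait(.1); print(e,F(e))
E
```

```text
12.6833 0.23:2/-2/-6 0.42:2/-2/-6 0.62:3/-1/-5 0.82:3/1/-6 1.01:2/2/-5 1.21:2/3/-5
lift Fz -6.3 down [ 4.9  4.5 -2.6] 0.01602841200947062
17.0083 1.13:6/5/-2 1.05:5/3/-3 0.97:6/4/-2 0.89:6/3/-1 0.82:7/3/-2 0.74:6/2/-2 0.66:6/2/-3 0.58:6/0/-2 0.5:6/1/-1 0.42:6/0/-2 0.34:6/1/-1 0.27:6/1/-2 0.19:5/-0/-2 0.11:6/-2/-2 0.03:6/-2/-2
0.03 [ 5.47973805 -1.16172663 -1.5427    ]
```

Run:
```python
from lev import *
for k in range(3):
    s=.03; reset(s,s+3*PITCH); s+=3*PITCH
    e=sweep(s,.03,lim=13,step=.08); r.wait(.1); print(e,F(e))
    if e>.05: break
snap("top","top6"); crop("top6",260,110,460,290,4,"c6")
```

```text
19.575 0.23:2/-1/-6 0.42:3/-1/-5 0.62:2/-0/-6 0.82:4/1/-5 1.01:3/1/-5 1.21:3/4/-6
lift Fz -5.2 down [ 6.1  5.2 -1.9] 0.015684629491842333
23.9 1.13:5/4/-2 1.05:6/4/-2 0.97:6/3/-3 0.89:6/3/-2 0.82:5/3/-1 0.74:6/1/-1 0.66:6/1/-2 0.58:6/1/-2 0.5:5/1/-2 0.42:6/1/-2 0.34:6/0/-2 0.27:5/-1/-2 0.19:6/-1/-2 0.11:6/-2/-1 0.03:5/-2/-2
0.03 [ 5.25995446 -1.73117737 -1.73595259]
26.4667 0.23:3/-2/-5 0.42:2/-1/-6 0.62:3/-1/-6 0.82:3/1/-5 1.01:3/2/-6 1.21:2/4/-5
lift Fz -6.1 down [ 5.   5.4 -1.5] 0.015758281794751503
30.7917 1.13:5/4/-2 1.05:7/4/-1 0.97:11/3/-0 0.89:2/0/-4 0.82:2/2/-1 0.74:3/1/-1 0.66:6/1/0 0.58:10/1/2 0.5:-1/-2/-4 0.42:2/-2/-2 0.34:3/-4/-1 0.27:5/-5/-2 0.19:9/-5/1 0.11:-2/-2/-6 0.03:0/-6/-3
0.03 [-0.11794375 -5.84713307 -3.15253381]
33.3583 0.23:2/-5/-6 0.42:1/-5/-6 0.62:1/-5/-6 0.82:3/-5/-5 1.01:2/-4/-6 1.21:3/-2/-5
lift Fz -5.6 down [-0.  -1.4 -1.1] 0.016160991587608867
37.6833 1.13:2/-2/-0 1.05:5/-2/1 0.97:8/-2/3 0.89:-1/-2/-3 0.82:1/-5/-2 0.74:2/-5/-2 0.66:4/-4/-1 0.58:8/-4/2 0.5:-1/-3/-5 0.42:-1/-6/-2 0.34:1/-5/-2 0.27:3/-6/-0 0.19:9/-5/2 0.11:-0/-2/-5 0.03:-1/-6/-3
0.03 [-0.17579759 -6.7071659  -2.75149961]
```

View pics/c6.png

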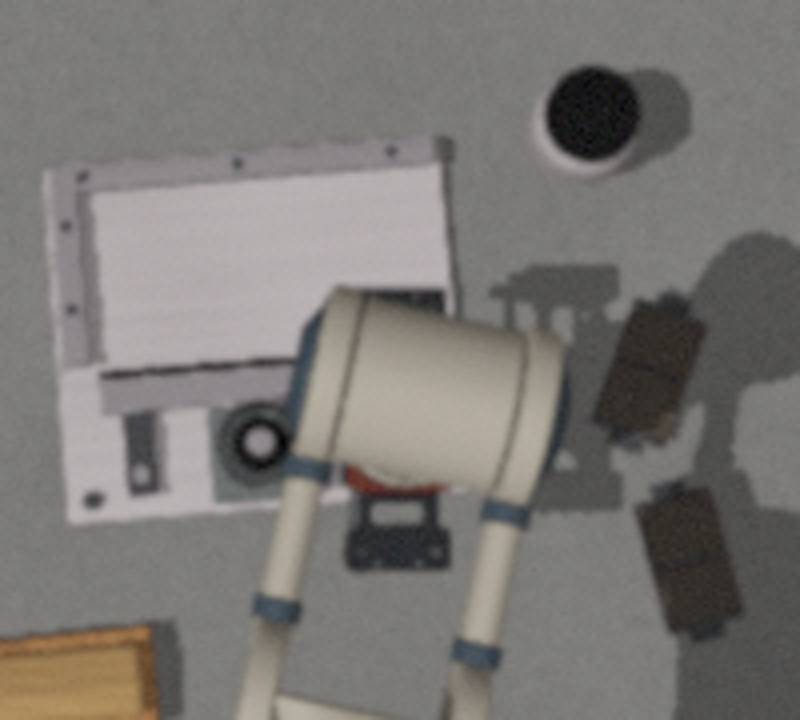

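```bash
cat > pads.py <<'E'
from h import *
def find(name,fish=True,view="wrist",z=.016,box=(.33,.78,-.45,-.17)):
    s=snap(view,name); im=s["frame"].astype(int); im=cv2.GaussianBlur(s["frame"],(3,3),0).astype(int)
    m=((im[:,:,0]-im[:,:,2]>=7)&(im[:,:,0]-im[:,:,2]<45)&(im.sum(2)<330)).astype(np.uint8)
    m=cv2.morphologyEx(m,cv2.MORPH_CLOSE,np.ones((7,7)))
    m=cv2.morphologyEx(m,cv2.MORPH_OPEN,np.ones((5,5)))
    res=[]
    for c in cv2.findContours(m,cv2.RETR_EXTERNAL,cv2.CHAIN_APPROX_NONE)[0]:
        if cv2.contourArea(c)<(300 if fish else 150): continue
        P=np.array([p2w(s,u,v,z,fish)[:2] for u,v in c[:,0]]); 
        if not(box[0]<P[:,0].mean()<box[1] and box[2]<P[:,1].mean()<box[3]): continue
        (cx,cy),(a,b),th=cv2.minAreaRect((P*1000).astype(np.float32))
        if a<b: a,b,th=b,a,th+90
        res.append((cx/1000,cy/1000,(th+90)%180-90,a,b)); 
    for x in res: print(name,np.round(x,4))
    return res
E
python3 - <<'E'
from lev import *
from pads import find
r.let_go(); r.servo_line(pose(.03,.09)[0],speed=.15)
r.reach([.44,-.30,.45],[180,0,0]); r.wait(.3)
find("w7"); print(r.sense()["clock"])
E
```

```text
w7 [ 0.4468 -0.3115 13.12   87.0123 53.1088]
w7 [  0.5807  -0.2896 -22.0229  86.9969  52.9529]
41.1667
```

```bash
cat > pick.py <<'E'
from lev import *
def st(l): q=r.sense(); print(l,q["clock"],"open",round(q["opening"],4),"gf",round(q["gripper_force"],1),"F",np.array(q["contact_force"]).round(1))
yaw=np.degrees(J[2])
def pick(x,y,th):
    r.reach([x,y,.12+G],[180,0,th]); r.servo_line([x,y,.022+G],speed=.12); r.grab(45); r.wait(.2); st("grab")
    r.servo_line([x,y,.15+G],speed=.15); st("lift")
def place(jy):
    p=jig2w(J,(0,jy,0)); r.reach([p[0],p[1],.15+G],[180,0,yaw]); st("over")
    r.servo_line([p[0],p[1],.05+G],speed=.15); r.servo_line([p[0],p[1],.0352+G],speed=.04); st("down")
    r.let_go(); r.wait(.1); r.servo_line([p[0],p[1],.12+G],speed=.15)
E
python3 - <<'E'
from pick import *
pick(.5807,-.2896,-22.0); place(50)
E
sed -i 's/(0,jy,0)/(0,jy\/1000,0)/' pick.py
python3 -c "
from pick import *
st('x'); print(r.sense()['tcp_pos'])"
```

```text
grab 43.8333 open 0.0535 gf 45.0 F [-0.5 -1.   1.1]
lift 44.8333 open 0.0536 gf 45.0 F [-0.  -0.6 -2.8]
x 44.8333 open 0.0536 gf 45.0 F [-0.  -0.6 -2.8]
[ 0.58053644 -0.28950839  0.31125172]Traceback (most recent call last):
  File "<stdin>", line 2, in <module>
  File "pick.py", line 8, in place
    p=jig2w(J,(0,jy,0)); r.reach([p[0],p[1],.15+G],[180,0,yaw]); st("over")
                         ~~~~~~~^^^^^^^^^^^^^^^^^^^^^^^^^^^^^^^
station.IKError: the arm cannot take that pose within its joint ranges
```

Unit slip (mm/m) safely rejected by IK; fixed, continue.

Run:
```python
from pick import *
place(50)
from pads import find
p=jig2w(J,(-.02,-.07,0)); r.reach([p[0],p[1],.40],[180,0,90]); r.wait(.2)
b=(.4,.8,-.16,.2)
R=find("w8",z=.028,box=b)
for x in R:
    d=np.array(x[:2])-J[:2]; c,s=np.cos(J[2]),np.sin(J[2]); print("jig mm",1000*(c*d[0]+s*d[1]),1000*(-s*d[0]+c*d[1]),x[2]-yaw)
st("e"); crop("w8",160,0,480,240,2.5,"w8c")
```

```text
over 46.125 open 0.0538 gf 45.0 F [-0.3  0.1 -2.8]
down 47.4583 open 0.0534 gf 45.0 F [ 0.1 -0.2 -3. ]
w8 [6.57400e-01 4.50000e-02 3.12400e+00 8.60481e+01 5.22290e+01]
w8 [  0.412    0.1159 -89.7627 107.6752  30.3744]
jig mm -0.15003721132439202 50.18975530525565 0.06680855178293754
jig mm -241.3784616924648 134.0122078259558 -92.81993310130181
e 50.7417 open 0.0878 gf 0.0 F [0.1 0.2 0.1]
```

View pics/w8c.png

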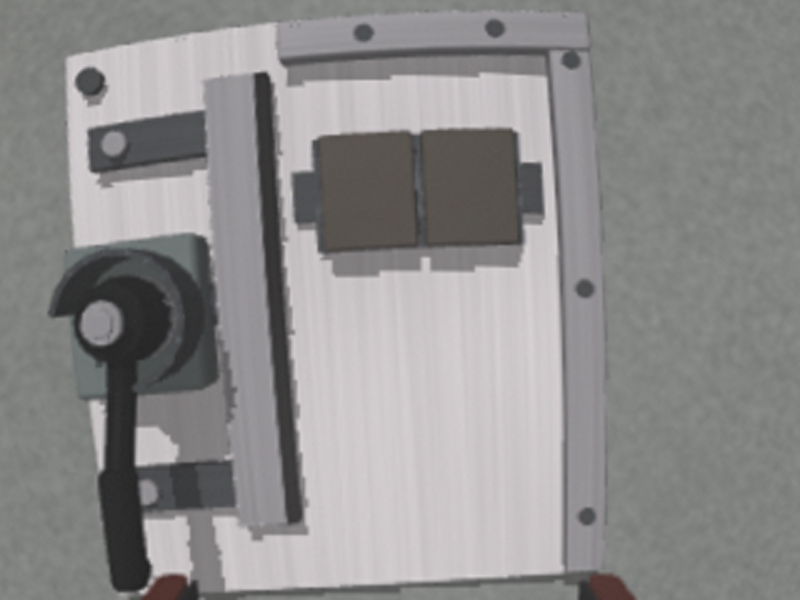

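```bash
cat >> pick.py <<'E'
def push(jy0,jend,lim=12,x=0):
    P=lambda y,z:[*jig2w(J,(x,y/1000,0))[:2],z+G]
    r.grab(20); r.reach(P(jy0,.12),[180,0,yaw+90]); r.servo_line(P(jy0,.035),speed=.12); r.wait(.1)
    f0=np.array(r.sense()["contact_force"]); d=jig2w(np.array([0,0,J[2]]),(0,1,0))
    fy=lambda: float((np.array(r.sense()["contact_force"])-f0)@-d)
    r.servo_line(P(jend-6,.035),speed=.05); out=[round(fy(),1)]; y=jend-6
    while y<jend+8 and out[-1]<lim:
        y+=1; r.servo_line(P(y,.035),speed=.02); out.append(round(fy(),1))
    print("push",y,out); r.wait(.2); print(fy())
    r.servo_line(P(y-3,.035),speed=.03); r.servo_line(P(y-6,.12),speed=.15); r.let_go(); st("pushed")
E
python3 - <<'E'
from pick import *
from pads import find
push(3,51)
r.reach([.36,-.30,.45],[180,0,0]); r.wait(.2)
R=find("w9"); st("l")
E
```

```text
push 55 [-0.3, 1.0, 2.2, 0.6, 0.2, -0.3, 1.4, 5.5, 8.0, 10.6, 13.6]
12.339324635111113
pushed 59.6917 open 0.0881 gf 0.0 F [-0.1 -0.4  0.2]
w9 [ 0.4466 -0.3116 13.1143 86.4638 52.9517]
l 61.7083 open 0.0875 gf 0.0 F [ 0.3  0.4 -0.4]
```

Run:
```python
from pick import *
from pads import find
pick(.4466,-.3116,13.1); place(-8)
push(-53,-3)
p=jig2w(J,(-.02,-.07,0)); r.reach([p[0],p[1],.40],[180,0,90]); r.wait(.2)
R=find("w10",z=.028,box=(.5,.8,-.16,.2))
for x in R:
    d=np.array(x[:2])-J[:2]; c,s=np.cos(J[2]),np.sin(J[2]); print("jig mm",1000*(c*d[0]+s*d[1]),1000*(-s*d[0]+c*d[1]),x[2]-yaw)
st("e"); crop("w10",160,0,480,240,2.5,"w10c")
```

```text
grab 64.275 open 0.0536 gf 45.0 F [0.7 0.4 0.9]
lift 65.275 open 0.0537 gf 45.0 F [-0.2 -0.4 -3.8]
over 66.65 open 0.0537 gf 45.0 F [-0.4  0.1 -3. ]
down 67.9833 open 0.0536 gf 45.0 F [-0.4 -0.5 -3.2]
push 1 [-0.2, 0.8, -0.2, 0.1, 3.2, 1.3, 3.2, 6.4, 8.6, 11.9, 13.5]
13.286612302708914
pushed 79.3333 open 0.0881 gf 0.0 F [-0. -0. -0.]
w10 [ 6.562000e-01  5.510000e-02 -8.757550e+01  1.106237e+02  8.656420e+01]
jig mm -0.734432700855232 60.27418916526119 -90.6327086982781
e 80.1833 open 0.0878 gf 0.0 F [-0.7 -0.5 -0.5]
```

View pics/w10c.png

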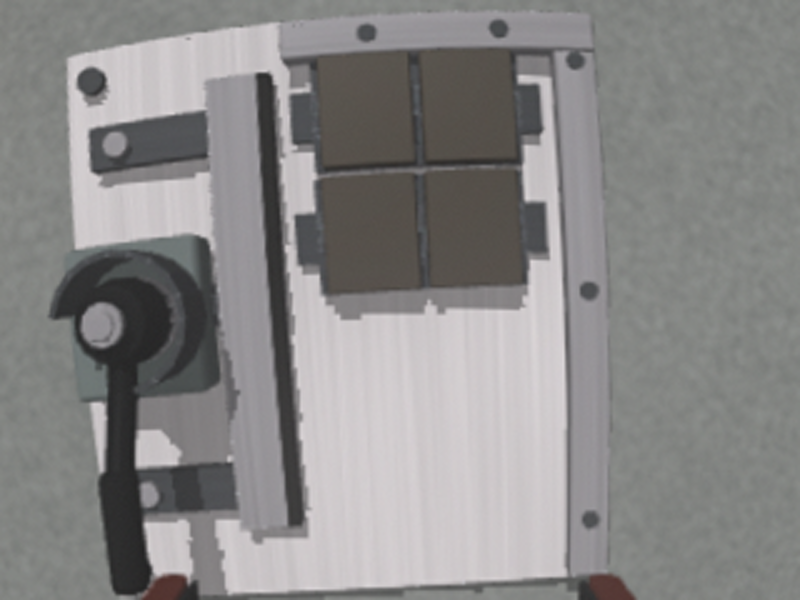

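Run:
```python
from pick import *
p=jig2w(J,(0,-.014,0)); r.reach([p[0],p[1],.28],[180,0,90+yaw]); r.wait(.2)
s=snap("wrist","w11"); u,v=w2p(s,jig2w(J,(0,.061,.028)),True); print(u,v)
u,v=int(u),int(v); crop("w11",u-130,max(0,v-90),u+130,max(0,v-90)+180,3,"w11c")
```

```text
312.84446992761065 113.05094660831278
```

View pics/w11c.png

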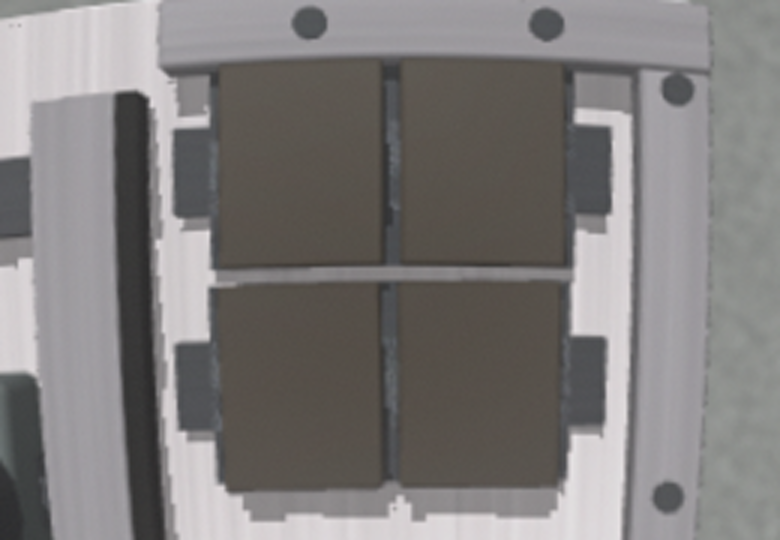

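```bash
sed -i 's/P(y-3,.035),speed=.03/P(y-16,.035),speed=.05/; s/P(y-6,.12)/P(y-16,.12)/' pick.py
python3 - <<'E'
from pick import *
push(-20,-3)
p=jig2w(J,(0,-.014,0)); r.reach([p[0],p[1],.28],[180,0,90+yaw]); r.wait(.2)
s=snap("wrist","w12"); st("e")
u,v=w2p(s,jig2w(J,(0,.061,.028)),True); u,v=int(u),int(v); crop("w12",u-130,max(0,v-90),u+130,max(0,v-90)+180,3,"w12c")
g=s["frame"].sum(2)
for k in(-50,-25,25,50): print(k,g[v-12:v+14,u+k].tolist())
E
```

```text
push 1 [-0.9, -1.2, -0.3, 0.8, 0.2, 0.3, 1.9, 5.3, 7.4, 9.9, 12.5]
11.90261989275009
pushed 89.2083 open 0.0878 gf 0.0 F [0.2 0.1 0.5]
e 89.7083 open 0.0878 gf 0.0 F [ 0.1  0.1 -0.4]
-50 [241, 244, 242, 241, 244, 241, 242, 241, 244, 240, 218, 193, 205, 238, 242, 240, 244, 241, 239, 243, 243, 239, 240, 243, 243, 243]
-25 [236, 237, 243, 240, 234, 240, 233, 236, 234, 226, 179, 190, 220, 237, 237, 238, 239, 235, 237, 235, 234, 236, 232, 236, 237, 235]
25 [239, 239, 237, 241, 237, 241, 237, 237, 234, 219, 172, 216, 235, 237, 235, 235, 235, 234, 237, 234, 235, 238, 235, 237, 236, 236]
50 [242, 243, 245, 240, 244, 242, 243, 243, 240, 227, 200, 191, 235, 243, 241, 243, 244, 242, 237, 245, 241, 241, 241, 243, 246, 244]
```

View pics/w12c.png

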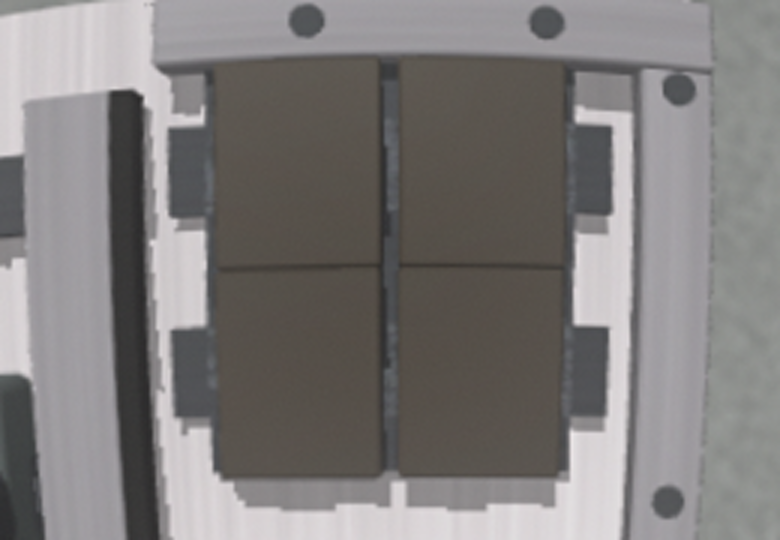

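Run:
```python
from pick import *
s=load("w10"); W=lambda u,v:(u/2.5+160,v/2.5)
for uv in((128,585),(120,480)):
    for z in(.086,.092):
        p=p2w(s,*W(*uv),z,True); d=p-AX; print(z,np.hypot(d[0],d[1]).round(4),"swing",np.radians(268)-(np.arctan2(d[1],d[0])-J[2])%(2*np.pi))
s=.06
r.grab(20); r.let_go()
p,o=pose(s,.09); r.reach(p,o); r.servo_line(*pose(s),speed=.12); r.wait(.2); print(F(s)); r.grab(12); r.wait(.3); st("grab"); print(F(s))
e=sweep(s,.46,lim=11);
```

```text
0.086 0.1078 swing 0.011573442611888751
0.092 0.1054 swing -0.010181496465224704
0.086 0.0622 swing -0.013645663637542604
0.092 0.0608 swing -0.05146488065489496
[ 0.61567312 -0.7977996   0.26432239]
grab 95.6167 open 0.016 gf 11.9 F [ 4.6 -3.2 -0.7]
[-4.71025582  2.99199086 -0.67004244]
96.8667 0.14:-3/4/-1 0.22:-3/5/-0 0.3:-4/6/0 0.38:-3/5/1 0.46:-3/5/-1
```

Run:
```python
from pick import *
r.grab(20); s0=.06; s1=s0+3*PITCH
e=sweep(.46,s1,lim=12)
for k in range(2):
    reset(s1,s0); e=sweep(s0,s1,lim=12); print(k,e)
    if e<s1-.01: break
```

```text
99.5833 0.54:-4/5/0 0.62:-4/5/1 0.69:-3/4/1 0.77:-3/5/1 0.85:-4/5/0 0.93:-4/5/2 1.0:-4/5/2 1.08:-4/5/2 1.16:-2/5/2 1.24:-4/5/2
102.05 1.04:-2/5/-5 0.85:-0/6/-5 0.65:1/5/-6 0.45:1/6/-5 0.26:2/7/-4 0.06:3/6/-5
lift Fz -6.0 down [ 0.2  6.5 -5.3] 0.015677657244306118
106.375 0.14:-0/6/-6 0.22:-1/7/-5 0.3:-1/7/-5 0.37:0/6/-4 0.45:-0/6/-5 0.53:-1/7/-4 0.61:-0/7/-4 0.69:-0/6/-3 0.77:-1/7/-3 0.85:-1/7/-4 0.92:-1/6/-3 1.0:-2/6/-3 1.08:-1/5/-3 1.16:-2/6/-4 1.24:-2/5/-3
0 1.2380972450961725
108.8417 1.04:1/5/-5 0.85:1/6/-6 0.65:2/6/-6 0.45:3/6/-5 0.26:4/6/-6 0.06:3/6/-7
lift Fz -5.6 down [ 0.8  6.8 -5.4] 0.016320092981049677
113.1667 0.14:1/6/-6 0.22:1/6/-4 0.3:1/6/-5 0.37:1/7/-6 0.45:-0/6/-5 0.53:-0/6/-5 0.61:0/6/-4 0.69:-1/6/-4 0.77:-1/6/-5 0.85:-1/7/-4 0.92:0/7/-4 1.0:-0/6/-5 1.08:-0/5/-3 1.16:-2/6/-3 1.24:-2/6/-4
1 1.2380972450961725
```

Run:
```python
from pick import *
s0=.06; s1=s0+3*PITCH
def regrip(s): r.let_go(); r.wait(.25); r.grab(20); r.wait(.2); print("regrip",F(s).round(1))
print(F(s1).round(1)); regrip(s1)
reset(s1,s0); regrip(s0)
e=sweep(s0,.38,lim=12); snap("top","top13")
```

```text
[-2.   6.4 -4.2]
regrip [-1.5  1.5  0.9]
118.3583 1.04:1/-1/-5 0.85:-0/-1/-6 0.65:-0/-2/-6 0.45:-0/-2/-5 0.26:0/-4/-6 0.06:-0/-4/-5
lift Fz -5.8 down [-0.5 -5.  -4.7] 0.015766322448583402
regrip [-1.7  1.6 -0. ]
122.6583 0.14:-3/3/-1 0.22:-2/2/-0 0.3:-3/3/-1 0.38:-7/3/-3
```

Run:
```python
from h import *
for n in("top1","top6","top13"):
    im=cv2.imread(f"pics/{n}.png").astype(int).sum(2)
    print(n); 
    for c in(290,296,302): print(c,im[190:214,c].tolist())
```

```text
top1
290 [519, 513, 527, 528, 521, 525, 520, 483, 332, 239, 343, 392, 405, 406, 412, 406, 403, 401, 416, 488, 518, 520, 512, 459]
296 [516, 520, 525, 524, 520, 521, 488, 356, 199, 248, 359, 402, 408, 405, 405, 406, 416, 402, 363, 382, 364, 343, 296, 228]
302 [513, 520, 524, 518, 515, 525, 482, 336, 242, 342, 395, 409, 417, 407, 403, 411, 411, 424, 486, 519, 523, 530, 529, 523]
top6
290 [517, 522, 526, 531, 528, 523, 531, 528, 529, 530, 520, 483, 354, 206, 264, 371, 408, 414, 408, 419, 409, 416, 415, 380]
296 [524, 526, 527, 526, 521, 530, 531, 530, 525, 526, 499, 418, 273, 280, 382, 414, 421, 413, 412, 411, 414, 399, 319, 253]
302 [524, 521, 530, 526, 517, 527, 529, 528, 524, 521, 485, 359, 200, 266, 377, 413, 414, 410, 417, 411, 416, 425, 442, 501]
top13
290 [198, 202, 200, 212, 212, 202, 172, 182, 262, 373, 408, 412, 415, 415, 415, 423, 423, 453, 511, 531, 529, 523, 508, 469]
296 [218, 207, 204, 236, 293, 295, 272, 298, 397, 411, 420, 411, 413, 416, 413, 395, 383, 395, 414, 402, 378, 344, 294, 247]
302 [175, 184, 241, 388, 492, 488, 389, 314, 372, 404, 408, 409, 415, 420, 420, 426, 453, 511, 527, 536, 532, 530, 532, 531]
```

Run:
```python
from pick import *
s=.38; out=[]
for k in range(12):
    s+=.03; r.servo_line(*pose(s),speed=.04); r.wait(.1); f=F(s); out.append((round(s,2),*f.round(1)))
    if f[0]<-13 or (k>0 and f[0]>out[-2][1]+3): break
print(out, r.sense()["clock"])
snap("top","top14"); im=cv2.imread("pics/top14.png").astype(int).sum(2)
for c in(290,302): print(c,im[190:214,c].tolist())
```

```text
[(0.41, np.float64(-8.5), np.float64(1.3), np.float64(-3.0)), (0.44, np.float64(3.7), np.float64(0.9), np.float64(6.1))] 123.4083
290 [209, 190, 208, 198, 220, 212, 181, 184, 274, 368, 405, 414, 409, 415, 408, 425, 417, 443, 509, 532, 526, 524, 516, 468]
302 [186, 193, 258, 388, 486, 492, 389, 313, 380, 409, 405, 417, 408, 421, 425, 426, 456, 513, 527, 533, 537, 530, 527, 524]
```

Run:
```python
from pick import *
s=.44; out=[]
r.let_go(); r.wait(.2); r.grab(6); r.wait(.2); print(F(s).round(1))
for k in range(16):
    s+=.04; r.servo_line(*pose(s),speed=.05); r.wait(.1); f=F(s); out.append((round(s,2),*[float(x) for x in f.round(1)]))
    if f[0]<-6.5: break
print(out, r.sense()["clock"],r.sense()["opening"])
```

```text
[3.6 2.4 2.6]
[(0.48, 0.3, 1.6, 0.5), (0.52, 2.4, 3.0, 0.3), (0.56, 1.6, 4.9, -0.7), (0.6, 2.0, 5.3, -0.5), (0.64, -0.3, 4.8, -1.6), (0.68, -2.1, 4.8, -2.9), (0.72, -4.4, 4.3, -2.9), (0.76, -7.3, 3.9, -5.7)] 128.925 0.016894965449692215
```

Run:
```python
from pick import *
s=.68
r.servo_line(*pose(s),speed=.05); r.wait(.1); print(F(s).round(1))
r.let_go(); r.wait(.4); 
# check where it settled: gentle regrip-free probe from above with closed fingers
p,o=pose(s,.07); r.servo_line(p,speed=.15); r.grab(5); r.wait(.2); f0=F(s)[2]; out=[]
z=.106
while z>.088:
    p,_=pose(s,0); r.servo_line([p[0],p[1],z+.182],speed=.04); r.wait(.08); f=F(s)[2]-f0; out.append((round(z*1000),round(float(f),1)))
    if f>2.5: break
    z-=.001
print(out); p,_=pose(s,.1); r.servo_line(p,speed=.15); r.let_go()
r.reach([.40,-.30,.45],[180,0,0]); st("e")
s=snap("top","top15"); crop("top15",260,110,460,290,4,"c15")
im=cv2.imread("pics/top15.png").astype(int).sum(2)
for c in(290,302): print(c,im[190:214,c].tolist())
```

```text
[-1.9  1.5 -3.7]
[(106, -0.0), (105, 0.6), (104, -0.3), (103, -0.1), (102, -0.8), (101, -1.6), (100, -0.3), (99, -0.4), (98, 0.3), (97, 0.1), (96, -0.5), (95, -0.5), (94, 1.6), (93, 5.0)]
e 141.4 open 0.0878 gf 0.0 F [-0.4  0.1 -0.2]
290 [209, 204, 191, 201, 208, 203, 178, 176, 271, 378, 404, 409, 410, 399, 405, 409, 420, 447, 500, 522, 527, 520, 502, 461]
302 [198, 184, 254, 383, 482, 491, 384, 304, 370, 406, 407, 408, 414, 399, 409, 421, 451, 503, 524, 525, 525, 524, 524, 520]
```

View pics/c15.png

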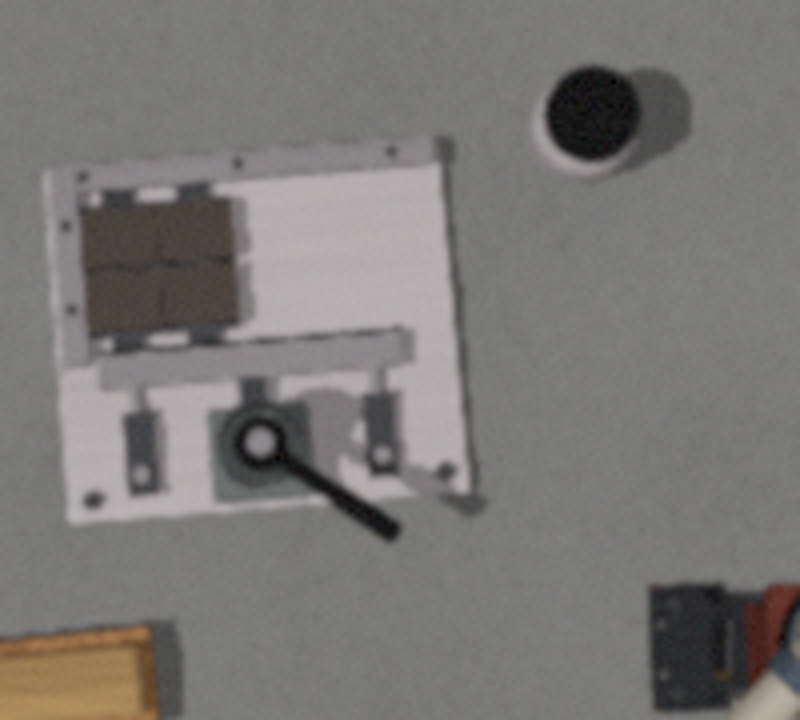

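Run:
```python
from pick import *
p=jig2w(J,(0,-.014,0)); r.reach([p[0],p[1],.30],[180,0,90+yaw]); r.wait(.2)
s=snap("wrist","w16"); u,v=map(int,w2p(s,jig2w(J,(0,.061,.028)),True)); g=s["frame"].sum(2)
for k in(-40,-20,25,45): print(k,g[v-12:v+14,u+k].tolist())
u,v=map(int,w2p(s,jig2w(J,(0,.115,.027)),True)); print("stop",g[v-10:v+12,u-20].tolist())
```

```text
-40 [244, 245, 242, 241, 243, 242, 243, 241, 244, 241, 210, 193, 219, 241, 243, 243, 240, 242, 240, 240, 243, 243, 245, 242, 241, 238]
-20 [238, 238, 238, 240, 238, 235, 232, 234, 232, 222, 178, 194, 229, 234, 237, 236, 234, 236, 233, 236, 235, 234, 238, 235, 236, 232]
25 [234, 233, 230, 230, 235, 231, 232, 230, 228, 206, 167, 218, 236, 234, 230, 232, 229, 234, 232, 230, 232, 233, 231, 229, 231, 229]
45 [234, 231, 233, 236, 234, 234, 233, 237, 235, 216, 175, 203, 230, 236, 233, 235, 234, 229, 234, 231, 233, 232, 228, 231, 232, 233]
stop [431, 457, 466, 458, 461, 460, 468, 451, 373, 258, 245, 261, 262, 263, 257, 257, 259, 259, 259, 261, 257, 258]
```

The seam and the end-stop contact are both flush, so I'm handing in.

```bash
python3 -c "
from station import r
print(r.hand_in())"
```

```text
the job is handed in; nothing more can be done
None
```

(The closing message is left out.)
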